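Clamp a beech block with the ratchet wrench

ROBOT

A 6-joint arm with a two-finger parallel gripper is mounted at the origin on a cart in front of the work surface, level with it; the furniture and walls round the work are solid. World frame = base frame: x ahead of the robot, y to its left, z up, the work surface at z = 0. Lengths are in m, angles in degrees, forces in N, time in s.
With the tool pointing down it reaches from about 0.3 to 0.775 m from the base axis. Payload 14.6 kg.
Tool frame: the origin (TCP) lies at the very end of the fingers, on their centre line; the grasp point (between the pads) lies 19 mm behind it; z points along the fingers, x is the direction in which the jaws open and shut, and the axes are right-handed (so a half turn about z gives the same grasp; the last joint's range is limited). The gripper opens to 85 mm and grips with 20 to 120 N. Pads are 22 mm wide; open, the fingers measure 114 mm over their backs; the gripper's body (76 mm by 85 mm) begins 54 mm behind the grasp point. The pads swing forward as they close: fully open they stand 13 mm farther back than shut.
Start: joints at [66.83, 17.183, 87.147, -0, 75.671, -3.816], TCP at [0.182, 0.519, 0.231] pointing down, gripper open.
Joint ranges: [-173.82, 173.82], [-45.26, 126.66], [13.44, 144.39], [-59.66, 239.66], [0, 175.72], [-146.38, 146.38]. Speed limits (degrees/s): [127.2, 127.2, 147.25, 180, 180, 180].

INTERFACE

Orientations are given as [roll, pitch, yaw] about the fixed x, y, z axes, in that order (R = Rz(yaw) Ry(pitch) Rx(roll)).
In Python, from cell import sensors, cams, env gives the robot as it stands.
- The arm moves only by the shell command python3 -m pendant 'ROWS'. ROWS is a JSON object of lists of equal length, an entry for each row: "translation": the shift along the tool's x, y, z in units of 60 mm (1.0 is 60 mm), a list of three; "delta_rot": the turn, a rotation vector about the tool's x, y, z in units of 6 degrees (1.0 is 6 degrees), a list of three; "grip": the opening, from 0 (shut) to 1 (fully open). A call has 1 to 20 rows; each row is the pose to reach, as a shift and turn from the pose commanded when the call began, along the tool's axes at that moment; what a row does not reach only later rows make up. A row lasts 1/8 s, in which the tool goes at most 62.5 mm and 10.7 degrees, less where a joint would pass 70% of its speed; a pose out of reach is approached as far as the arm can. A call with a gripper value outside its range is refused whole. The fingers move at their own pace and stop on an object; the grip force is fixed at half the most. Time passes only in rows, so rows that repeat a pose let the fingers close. It gives the time, the measured TCP pose, the force and the opening at its end, in the units of the state.
- sensors.get_obs(): the state, without advancing time (a new reading comes with each control period).
- cams.camera(name): name is "side" or "top" or "wrist"; returns a dict with "pixels" (400x640x3 uint8, red, green, blue), "fx", "fy", "cx", "cy" (pixels), "xyz" and "attitude" of the camera in the world. Camera axes: x right, y up, looking along -z (the intrinsics and any distortion apply to the point x, -y, -z); pixel columns grow to the right and rows downward; lengths in m; the calibration is good to about 2 mm. A picture is of the moment at which its call begins. There is no depth.
- env.hand_in(): hands the job in, once; it reports no verdict.
The state is a dict: "t": time; "joints": joint angles; "joint_velocities": joint speeds; "effort": joint torques, N m; "eef_pos": TCP position; "tool_rot": TCP orientation; "contact_force": force on the tool from outside, world axes, zero at the start; "torque": the same for the moment, N m; "grip_width": finger opening in m.
Only numpy, scipy, OpenCV 4.12 (cv2) and the standard library are available. Lean on these libraries where they do the work, as an engineer would, in place of code of your own. Each camera call takes 0.05 s, during which the arm holds its last target. There are 200 camera calls.

TASK

Lift the plain, tall-standing beech block off the console beam and set it down, still standing on its long narrow side, on the bed of the blue rack clamp between the steel fence and the orange pad, about centred on the pad. Let go of it, then tighten the clamp with its red-handled ratchet wrench, swinging the handle back and forth between its stops (clockwise seen from above drives the jaw, the way back slips freely; do not push the jaw itself), until the sprung orange pad is squeezed at least half-way in against the jaw. Let go of the wrench and leave the pine piece and the tape measure where they are.

Things in the scene. Friction and masses are not known exactly. Their poses are not given: they have to be found in the camera images.
- block_center (a point): centre of the loose beech block, a plain wooden bar 190 x 62 x 45 mm, 0.24 to 0.48 kg. It starts on one of the two nearest aluminium console beams (tops at z = 0.1055), standing on its 190 x 45 side: 62 mm tall, 45 mm wide to grasp. Own axes: x (62 mm) up, y along the 190 mm length, z across the 45 mm.
- rack_clamp: blue clamp base fixed to the table, x +-50 mm, y -205 to +65 mm; origin on the vertical spindle axis at table height. Block stands on its bed, 32 mm above the table, length along x, between fence (-y end) and pad. Pad is 70 mm wide, centred on x = 0, its face at y = -0.086 when open (always so at the start). Fence, jaw and pad end 28 mm above the bed; wrench head and nut 96 mm above the table.
- fence: steel fence fixed on the clamp's bed, 90 mm (x) x 16 mm (y) x 24 mm tall. Origin at the centre of its underside, on the bed; axes as the clamp's. Its clamping face is 8 mm from the origin on the +y side, 59 to 75 mm from the open pad's face (14 to 30 mm more than the block's thickness), different each time.
- jaw: dark steel jaw that the spindle drives along the clamp's -y towards the fence, 20 mm per radian, up to 54 mm. Its origin lies on the spindle axis at table height when open and moves with it. Self-locking: it stays where the wrench left it; pushing it by hand takes about 35 N.
- pad (a joint): orange sprung pad on guide pins in front of the jaw, m: 0 = free, standing 14 mm off the jaw; grows as it is squeezed towards the jaw, to 0.014. Spring 1.2 N/mm. It is squeezed once the block has come up against the fence (up to 1.5 mm before that, from the block's drag).
- wrench (a joint): swing of the ratchet wrench about the spindle, rad; grows clockwise seen from above, which drives (tightens). Stops at -0.45 and +0.45. At 0 the handle points 0.35 rad clockwise from the clamp's +y axis. Upward it takes the spindle along after at most one click (0.26 rad, 24 a turn); downward it slips freely. Driving takes 6 to 9 N at the grip, the way back 1 to 4 N.
- spindle (a joint): angle of the spindle, rad, 0 at the start (clamp open), grows with each driving stroke, by 20 mm of jaw per rad; it never runs back by itself.
- wrench_grip (a point): middle of the wrench's red grip, a round sleeve 22 mm thick and 74 mm long, 125 mm from the spindle axis and 74 mm above the table, free all round. Its own y axis points outward along the handle, z up; it swings in a level circle about the clamp's origin.
- pine_center (a point): centre of the pine piece with a rebate, 150 x 70 x 28 mm, lying on the other one of the two console beams; bystander.
- tape_center (a point): centre of the yellow tape measure, 76 x 36 x 66 mm, standing on the table left of the wrench; bystander.
- beech_block: the same beech block; its origin is the centre of one of its two 190 x 62 mm faces, axes as for block_center

How it is judged:
By the outcome, as a careful person would: the job done as asked, in the order asked, and still so for the second after the job is handed in, with the robot touching nothing.
It also fails if it takes over 72 s, if anything falls off the work surface, if the arm or the gripper's body presses on something with over 40 N, if the wrist force passes 120 N, or if a joint passes its speed limit or range.

## Working session

There is one attempt and no reset: what is moved stays moved. The work goes in short steps, Python scripts to look and compute and a shell command to move; the robot and the scene stay as the last step left them, time stands still between calls to the robot, and variables do not carry over. Pictures are saved under pics/ and viewed, about 8 in all and at most 12, crops included, and the job is handed in when it is done.

```bash
ls; mkdir -p pics; cat > h.py <<'E'
import numpy as np, cv2, json
from scipy.spatial.transform import Rotation as R
from cell import sensors, cams, env
def shot(name, fn=None):
    c=cams.camera(name)
    if fn: cv2.imwrite('pics/'+fn, c['pixels'][:,:,::-1])
    return c
E
python3 - <<'E'
from h import *
for n in ('top','side','wrist'):
    c=shot(n,n+'0.png'); print({k:v for k,v in c.items() if k!='pixels'})
print(sensors.get_obs())
import cv2
a=cv2.imread('pics/top0.png')
E
```

```text
pics
{'fx': 498.9750029182471, 'fy': 498.9750029182471, 'cx': 308.3736088040711, 'cy': 200.70280166206913, 'xyz': array([0.34740378, 0.13610111, 1.39933953]), 'attitude': array([ 5.77866193e+00, -2.94954461e-02, -8.98662836e+01])}
{'fx': 484.69973849640786, 'fy': 484.69973849640786, 'cx': 318.5013432511928, 'cy': 201.5094254196788, 'xyz': array([ 1.05832909, -0.6589192 ,  0.89473399]), 'attitude': array([51.51319249,  1.38422506, 35.88043487])}
{'fx': 290.22024132758764, 'fy': 290.22024132758764, 'cx': 317.6266647644625, 'cy': 200.17454094674264, 'xyz': array([0.11843233, 0.54050481, 0.37236518]), 'attitude': array([-15.41700806,   0.09157682,  70.65135459])}
{'t': 0.15, 'joints': array([ 6.68290655e+01,  1.72070914e+01,  8.71743392e+01,  1.77973203e-04,
        7.56696231e+01, -3.81456991e+00]), 'joint_velocities': array([ 0.04111724, -0.16773396,  0.01248411, -0.10495666,  0.07993937,
        0.03254898]), 'effort': array([ 2.49422028e-04, -5.43664062e+01, -3.61880350e+01, -8.11604446e-05,
        3.23240696e-03,  2.02040513e-05]), 'eef_pos': array([0.18220836, 0.51873935, 0.23084706]), 'tool_rot': array([-1.79996432e+02,  5.09291542e-02,  7.06435928e+01]), 'contact_force': array([-0.21731766, -0.10525792,  1.05416018]), 'torque': array([ 0.00806006,  0.03250428, -0.02710014]), 'grip_width': 0.08575882501860374}
```

View pics/top0.png

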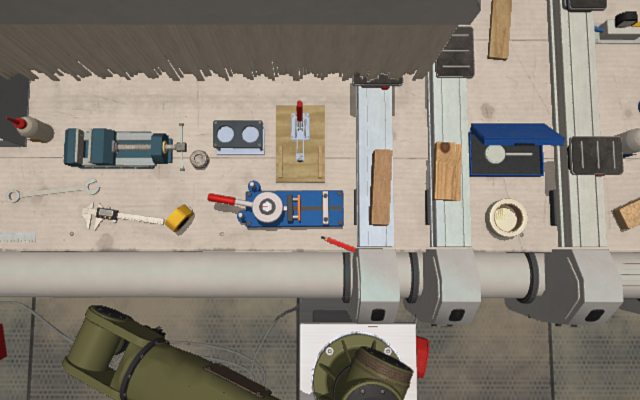

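View pics/side0.png

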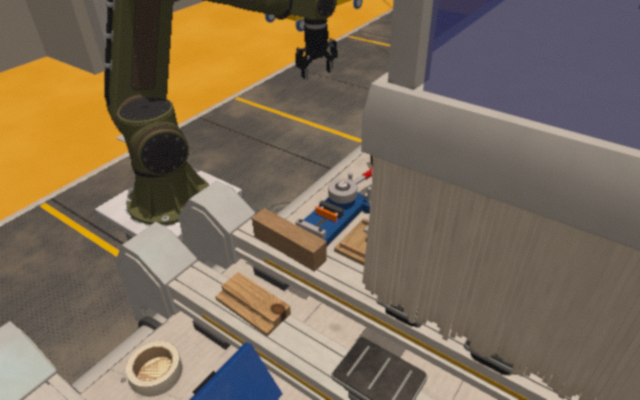

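The top view shows the beech block at about (381,187), the pine piece at (448,170), the clamp at (290,208) with its head at (266,207) and the red grip at (222,199), and the tape at (179,218). The side view shows the same layout. The handle's start angle is near its zero.

```bash
cat >> h.py <<'E'
def Rc(c): return R.from_euler('xyz',c['attitude'],degrees=True).as_matrix()
def cast(c,uv,z):
    uv=np.atleast_2d(uv).astype(float)
    d=np.c_[(uv[:,0]-c['cx'])/c['fx'],-(uv[:,1]-c['cy'])/c['fy'],-np.ones(len(uv))]@Rc(c).T
    o=np.array(c['xyz']); return o+d*((z-o[2])/d[:,2])[:,None]
def proj(c,p):
    q=(np.atleast_2d(p)-c['xyz'])@Rc(c)
    return np.c_[c['cx']+c['fx']*q[:,0]/-q[:,2],c['cy']-c['fy']*q[:,1]/-q[:,2]]
def mask(c,h,s,v,box):
    hsv=cv2.cvtColor(c['pixels'],cv2.COLOR_RGB2HSV); m=cv2.inRange(hsv,(h[0],s[0],v[0]),(h[1],s[1],v[1]))
    k=np.zeros_like(m); x0,y0,x1,y1=box; k[y0:y1,x0:x1]=m[y0:y1,x0:x1]; return k
def rects(m,amin=20):
    cs=cv2.findContours(m,cv2.RETR_EXTERNAL,cv2.CHAIN_APPROX_NONE)[0]
    return [(cv2.contourArea(k),cv2.minAreaRect(k)) for k in sorted(cs,key=cv2.contourArea)[::-1] if cv2.contourArea(k)>amin]
def show(c,m,z,n=2,amin=20):
    for a,r in rects(m,amin)[:n]:
        b=cast(c,cv2.boxPoints(r),z)[:,:2]; print(a,np.round(r[0],1),'ctr',cast(c,r[0],z)[0].round(4),'box',b.round(3).tolist(),
          'sides',np.linalg.norm(b[1]-b[0]).round(3),np.linalg.norm(b[2]-b[1]).round(3))
E
python3 - <<'E'
from h import *
c=shot('top'); 
hsv=cv2.cvtColor(c['pixels'],cv2.COLOR_RGB2HSV)
for p in [(381,187),(222,199),(297,208),(335,208),(325,208),(290,208),(370,180)]: print(p,hsv[p[1],p[0]])
print('block');show(c,mask(c,(5,22),(80,255),(40,230),(362,140,398,235)),.1675)
print('grip');m=mask(c,(0,6),(150,255),(80,255),(200,180,250,215))|mask(c,(174,180),(150,255),(80,255),(200,180,250,215));show(c,m,.074)
print('pad');show(c,mask(c,(5,18),(150,255),(120,255),(270,185,345,235)),.06)
print('blue');show(c,mask(c,(100,125),(120,255),(60,255),(235,170,350,240)),.032)
cv2.imwrite('pics/crop1.png',cv2.resize(c['pixels'][130:260,150:420,::-1],None,fx=2.95,fy=2.95,interpolation=cv2.INTER_CUBIC))
E
```

```text
(381, 187) [ 15 110 171]
(222, 199) [  1 201 216]
(297, 208) [  8 105 131]
(335, 208) [19 31 90]
(325, 208) [ 11  23 219]
(290, 208) [12 15 86]
(370, 180) [107  19 213]
block
1306.5 [380.4 187. ] ctr [ 0.5068 -0.0433  0.1675] box [[0.415, -0.014], [0.602, -0.025], [0.6, -0.073], [0.413, -0.061]] sides 0.188 0.047
grip
152.5 [220.8 198.8] ctr [0.486  0.3695 0.074 ] box [[0.483, 0.406], [0.501, 0.403], [0.489, 0.333], [0.471, 0.336]] sides 0.018 0.071
pad
24.5 [298.5 207.5] ctr [0.4645 0.1623 0.06  ] box [[0.498, 0.164], [0.498, 0.161], [0.431, 0.161], [0.431, 0.163]] sides 0.003 0.068
blue
1080.5 [289.6 209.3] ctr [0.462  0.1873 0.032 ] box [[0.505, 0.334], [0.514, 0.043], [0.419, 0.041], [0.41, 0.33]] sides 0.291 0.095
414.0 [297. 198.] ctr [0.4932 0.1671 0.032 ] box [[0.512, 0.233], [0.513, 0.101], [0.474, 0.101], [0.474, 0.233]] sides 0.132 0.039
```

View pics/crop1.png

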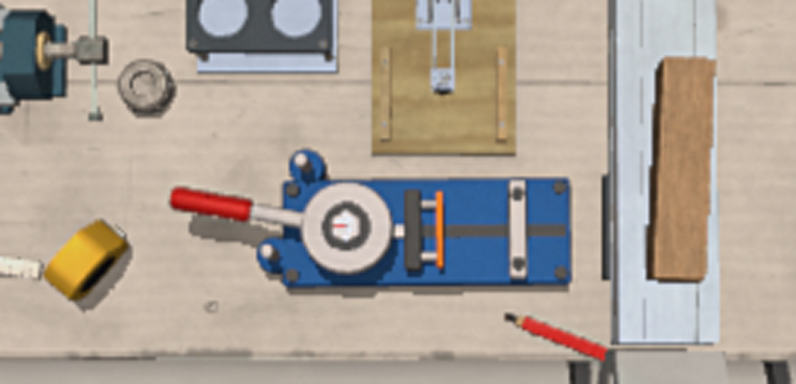

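The crop shows the clamp axes nearly parallel to the world axes, with the pad at px (299,208), the fence at (325.6,208) and the head at (267,207). The handle points about 10° clockwise of +y. Next I work out the move to above the block.

```bash
cat >> h.py <<'E'
def go(p,yaw):
    """world TCP target, tool down with yaw -> (translation units, delta_rot units) from measured pose"""
    o=sensors.get_obs(); A=R.from_euler('xyz',o['tool_rot'],degrees=True)
    t=A.inv().apply(np.array(p)-o['eef_pos'])/.06
    d=(A.inv()*R.from_euler('xyz',[180,0,yaw],degrees=True)).as_rotvec(degrees=True)/6
    return t.round(3).tolist(), d.round(3).tolist()
E
python3 - <<'E'
from h import *
c=shot('top')
f=lambda x,y:(x/2.95+150-.3,y/2.95+130-.3)
for n,p,z in [('head',(345,227),.096),('bedBR',(569,284),.032),('bedTR',(569,178),.032),('bedTL',(330,179),.032),('bedBL',(284,286),.032),('padtop',(440,191),.06),('padbot',(440,270),.06),('fenceTop',(517,182),.056),('fenceBot',(518,281),.056),('fL',(510,231),.056),('fR',(525,231),.056),('padR',(444,231),.06)]:
    print(n,cast(c,f(*p),z)[0].round(4))
print(go([.505,-.043,.30],86.6))
E
```

```text
head [0.4634 0.2451 0.096 ]
bedBR [0.4164 0.0418 0.032 ]
bedTR [0.5156 0.0414 0.032 ]
bedTL [0.5141 0.265  0.032 ]
bedBL [0.4139 0.3065 0.032 ]
padtop [0.4999 0.1615 0.06  ]
padbot [0.4275 0.1612 0.06  ]
fenceTop [0.5088 0.0908 0.056 ]
fenceBot [0.4178 0.09   0.056 ]
fL [0.4636 0.0973 0.056 ]
fR [0.4636 0.0836 0.056 ]
padR [0.4631 0.1577 0.06  ]
([-7.052, 8.179, -1.146], [-0.001, 0.005, -2.659])
```

```bash
python3 -m pendant '{"translation":[[-1,1,-1],[-7.05,8.18,-1.15],[-7.05,8.18,-1.15],[-7.05,8.18,-1.15],[-7.05,8.18,-1.15],[-7.05,8.18,-1.15],[-7.05,8.18,-1.15],[-7.05,8.18,-1.15],[-7.05,8.18,-1.15],[-7.05,8.18,-1.15],[-7.05,8.18,-1.15],[-7.05,8.18,-1.15],[-7.05,8.18,-1.15],[-7.05,8.18,-1.15]],"delta_rot":[[0,0,0],[0,0,-2.66],[0,0,-2.66],[0,0,-2.66],[0,0,-2.66],[0,0,-2.66],[0,0,-2.66],[0,0,-2.66],[0,0,-2.66],[0,0,-2.66],[0,0,-2.66],[0,0,-2.66],[0,0,-2.66],[0,0,-2.66]],"grip":[1,1,1,1,1,1,1,1,1,1,1,1,1,1]}'
python3 - <<'E'
from h import *
c=shot('wrist','w1.png'); print(c['xyz'],c['attitude'],sensors.get_obs()['eef_pos'],sensors.get_obs()['tool_rot'])
show(c,mask(c,(8,22),(70,255),(40,240),(0,0,640,400)),.1675,4,300)
E
```

```text
t: 2.0
eef_pos: [0.5049, -0.042, 0.3005]
tool_rot: [180.0, -0.0, 86.7]
contact_force: [-0.2, 1.1, 0.3]
grip_width: 0.0855
[ 0.43731978 -0.03866991  0.44202411] [-1.54244789e+01  3.91654665e-02  8.66799902e+01] [ 0.5048992  -0.04199761  0.30048648] [1.79981548e+02 7.09158778e-05 8.66772519e+01]
8346.5 [313. 187.] ctr [ 0.4994 -0.047   0.1675] box [[0.413, -0.063], [0.415, -0.02], [0.603, -0.028], [0.6, -0.079]] sides 0.043 0.188
6717.5 [450.7 245. ] ctr [0.5684 0.0901 0.1675] box [[0.644, 0.041], [0.495, 0.041], [0.502, 0.133], [0.653, 0.147]] sides 0.149 0.093
6616.5 [169.4 223.1] ctr [ 0.5282 -0.1931  0.1675] box [[0.471, -0.222], [0.464, -0.16], [0.592, -0.161], [0.601, -0.231]] sides 0.063 0.128
2713.0 [ 45.8 137.8] ctr [ 0.4385 -0.2913  0.1675] box [[0.432, -0.329], [0.402, -0.285], [0.445, -0.254], [0.478, -0.299]] sides 0.053 0.054
```

View pics/w1.png

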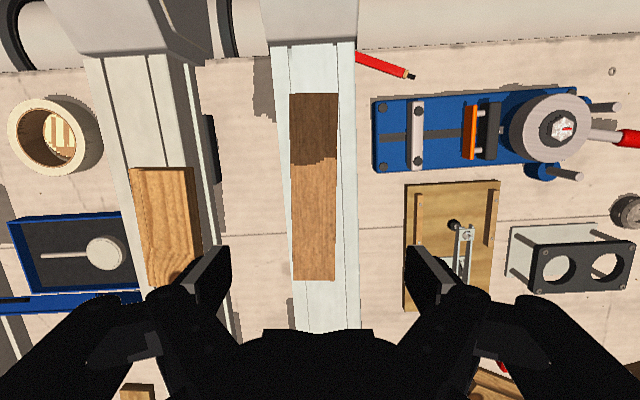

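The wrist view shows the block's top face with corners at (290,93), (338,93), (335,280) and (293,280). The pine is at (167,220) and the clamp at (470,130).

```bash
python3 - <<'E'
from h import *
c=cams.camera('wrist')
P=cast(c,[(290,93),(338,93),(335.5,280),(293,280)],.1675); print(P.round(4)); m=P.mean(0)
d=(P[2]+P[3]-P[0]-P[1])/2; yaw=np.degrees(np.arctan2(d[1],d[0])); print(m,yaw,np.linalg.norm(d))
Q=cast(c,[(372,98),(374,171)],.032); print('clamp end',Q)
Q=cast(c,[(407,101),(411,170),(423,101),(427,170)],.056); print('fence',Q)
print('padface',cast(c,[(467,106),(463,160)],.06)); print('head',cast(c,[(547,126)],.096))
print(go([m[0],m[1],.1395],90+yaw))
E
```

```text
[[ 0.4127 -0.0621  0.1675]
 [ 0.4152 -0.0194  0.1675]
 [ 0.6019 -0.0294  0.1675]
 [ 0.5993 -0.0745  0.1675]]
[ 0.50727251 -0.04635956  0.1675    ] -3.4256612199586227 0.1869800311343939
clamp end [[0.41316686 0.03516477 0.032     ]
 [0.51187856 0.0372154  0.032     ]]
fence [[0.42071725 0.07486116 0.056     ]
 [0.50902509 0.08231556 0.056     ]
 [0.42188484 0.09499501 0.056     ]
 [0.5102636  0.10373301 0.056     ]]
padface [[0.43119837 0.14886467 0.06      ]
 [0.49892483 0.14894443 0.06      ]]
head [[0.45925227 0.22512773 0.096     ]]
([-0.068, 0.042, 2.684], [0.004, 0.0, 0.016])
```

```bash
python3 -m pendant '{"translation":[[-0.05,0.04,0.9],[-0.05,0.04,1.8],[-0.05,0.04,2.3],[-0.05,0.04,2.55],[-0.05,0.04,2.68],[-0.05,0.04,2.68],[-0.05,0.04,2.68],[-0.05,0.04,2.68],[-0.05,0.04,2.68],[-0.05,0.04,2.68],[-0.05,0.04,2.68]],"delta_rot":[[0,0,0],[0,0,0],[0,0,0],[0,0,0],[0,0,0],[0,0,0],[0,0,0],[0,0,0],[0,0,0],[0,0,0],[0,0,0]],"grip":[1,1,1,1,1,1,0,0,0,0,0]}'; python3 -m pendant '{"translation":[[0,0,0],[0,0,0],[0,0,-0.4],[0,0,-1.2],[0,0,-1.8],[0,0,-1.8]],"delta_rot":[[0,0,0],[0,0,0],[0,0,0],[0,0,0],[0,0,0],[0,0,0]],"grip":[0,0,0,0,0,0]}'
python3 - <<'E'
from h import *
print(go([.465,.128,.215],90.3))
E
```

```text
t: 3.48
eef_pos: [0.5077, -0.0461, 0.1403]
tool_rot: [179.9, 0.0, 86.6]
contact_force: [-1.2, -0.8, 6.2]
grip_width: 0.0438
t: 4.22
eef_pos: [0.508, -0.0461, 0.2495]
tool_rot: [179.8, 0.0, 86.6]
contact_force: [0.5, 0.6, -4.6]
grip_width: 0.0441
([2.854, -0.89, 0.571], [0.038, 0.005, -0.616])
```

```bash
python3 -m pendant '{"translation":[[0.8,-0.2,0],[1.8,-0.5,0.2],[2.5,-0.8,0.4],[2.85,-0.89,0.57],[2.85,-0.89,0.57],[2.85,-0.89,0.57]],"delta_rot":[[0,0,-0.2],[0,0,-0.4],[0,0,-0.62],[0,0,-0.62],[0,0,-0.62],[0,0,-0.62]],"grip":[0,0,0,0,0,0]}'
python3 - <<'E'
from h import *
t=shot('top');w=shot('wrist','w2.png')
a=t['pixels'][150:260,230:390,::-1]; a=cv2.resize(a,(640,440),interpolation=cv2.INTER_CUBIC)
s=shot('side'); b=cv2.resize(s['pixels'][150:270,250:400,::-1],(500,400),interpolation=cv2.INTER_CUBIC)
cv2.imwrite('pics/t2.png',a);cv2.imwrite('pics/s2.png',b)
E
```

```text
t: 4.97
eef_pos: [0.4641, 0.1274, 0.2125]
tool_rot: [-179.9, 0.0, 90.3]
contact_force: [-0.6, 0.2, -5.5]
grip_width: 0.0442
```

View pics/w2.png

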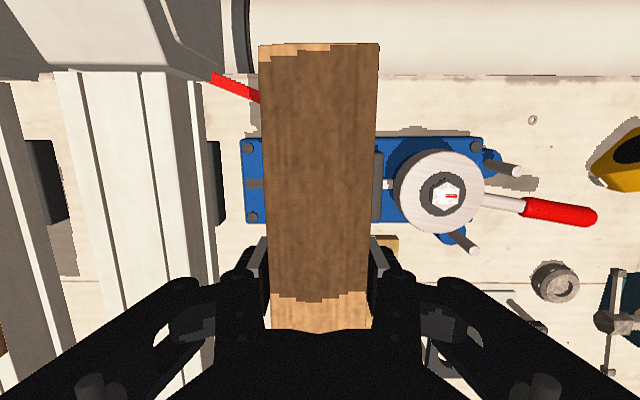

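The block hangs straight in the gripper, centred over the bed between the fence and the pad. Fence and pad are hidden below it, and the head is at (440,192).

```bash
python3 -m pendant '{"translation":[[0.01,0,0.7],[0.01,0.01,1.4],[0.01,0.01,1.9],[0.01,0.01,2.2],[0.01,0.01,2.35],[0.01,0.01,2.38],[0.01,0.01,2.38]],"delta_rot":[[0,0,0],[0,0,0],[0,0,0],[0,0,0],[0,0,0],[0,0,0],[0,0,0]],"grip":[0,0,0,0,0,0,0]}'
python3 - <<'E'
from h import *
c=shot('side','s3.png')
a=cv2.resize(c['pixels'][140:260,260:400,::-1],(700,600),interpolation=cv2.INTER_CUBIC);cv2.imwrite('pics/s3c.png',a)
E
```

```text
t: 6.0
eef_pos: [0.4652, 0.1284, 0.0711]
tool_rot: [179.9, -0.0, 90.3]
contact_force: [0.3, -0.0, -3.7]
grip_width: 0.044
```

View pics/s3c.png

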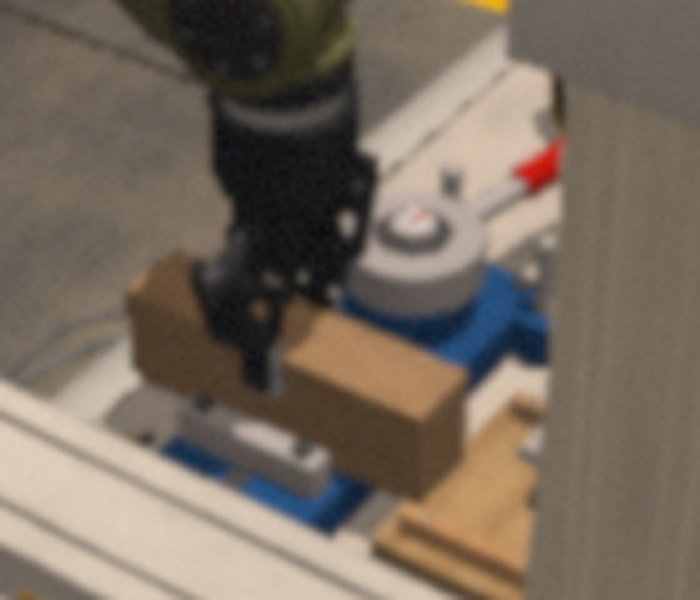

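The side view shows the block just behind the fence, upright, with its weight still on the gripper. I lower the last 4 mm.

```bash
python3 -m pendant '{"translation":[[0,0,0.03],[0,0,0.06],[0,0,0.075],[0,0,0.075]],"delta_rot":[[0,0,0],[0,0,0],[0,0,0],[0,0,0]],"grip":[0,0,0,0]}'
```

```text
t: 6.55
eef_pos: [0.465, 0.1286, 0.0674]
tool_rot: [179.9, -0.0, 90.3]
contact_force: [-11.5, -0.7, 17.0]
grip_width: 0.044
```

```bash
python3 -m pendant '{"translation":[[0,0,-0.03],[0,0,-0.03],[0,0,-0.03],[0,0,-0.1],[0,0,-0.5],[0,0,-1.2],[0,0,-2.2],[0,0,-3],[0,0,-3]],"delta_rot":[[0,0,0],[0,0,0],[0,0,0],[0,0,0],[0,0,0],[0,0,0],[0,0,0],[0,0,0],[0,0,0]],"grip":[1,1,1,1,1,1,1,1,1]}'
python3 - <<'E'
from h import *
c=shot('wrist','w4.png')
t=shot('top'); m=mask(t,(0,6),(150,255),(80,255),(190,170,250,225))|mask(t,(174,180),(150,255),(80,255),(190,170,250,225));show(t,m,.074)
print(go([.484,.3665,.17],0))
E
```

```text
t: 7.68
eef_pos: [0.4658, 0.1287, 0.2497]
tool_rot: [179.6, -0.1, 90.3]
contact_force: [0.1, -0.1, -1.0]
grip_width: 0.0851
152.5 [220.8 198.8] ctr [0.486  0.3695 0.074 ] box [[0.483, 0.406], [0.501, 0.403], [0.489, 0.333], [0.471, 0.336]] sides 0.018 0.071
([3.965, 0.345, 1.264], [0.001, -0.001, 15.054])
```

View pics/w4.png

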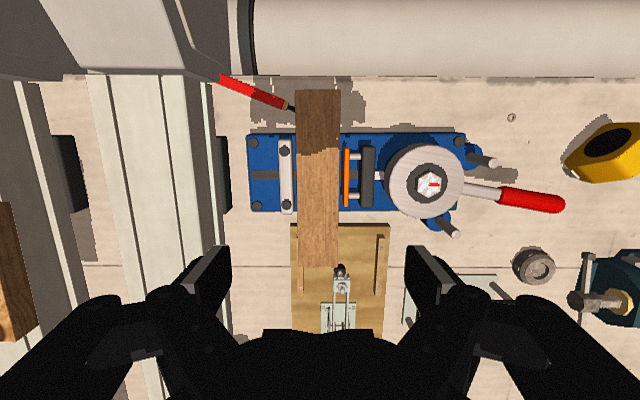

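The wrist view shows the block standing between the fence (285,175) and the pad (346,178), clear of both. The wrench hasn't moved, with its grip at (530,200). Next I hover over the grip.

```bash
python3 - <<'E'
from h import *
print(go([.486,.3695,.15],-9.9))
E
python3 -m pendant '{"translation":[[1,0,0],[2,0.1,0.3],[3,0.2,0.8],[4.02,0.31,1.3],[4.02,0.31,1.6],[4.02,0.31,1.6],[4.02,0.31,1.6],[4.02,0.31,1.6],[4.02,0.31,1.6],[4.02,0.31,1.6],[4.02,0.31,1.6],[4.02,0.31,1.6]],"delta_rot":[[0,0,1.7],[0,0,3.4],[0,0,5.1],[0,0,6.8],[0,0,8.5],[0,0,10.2],[0,0,11.9],[0,0,13.6],[0,0,15.3],[0,0,16.7],[0,0,16.7],[0,0,16.7]],"grip":[1,1,1,1,1,1,1,1,1,1,1,1]}'
python3 - <<'E'
from h import *
c=shot('wrist','w5.png')
m=mask(c,(0,6),(150,255),(80,255),(0,0,640,400))|mask(c,(174,180),(150,255),(80,255),(0,0,640,400));show(c,m,.074,2,100)
E
```

```text
([4.015, 0.379, 1.597], [0.001, -0.001, 16.704])
t: 9.28
eef_pos: [0.4818, 0.3696, 0.1492]
tool_rot: [180.0, 0.1, -9.7]
contact_force: [-1.1, 0.9, 0.4]
grip_width: 0.0852
2328.5 [322.5 209. ] ctr [0.4851 0.3685 0.074 ] box [[0.481, 0.406], [0.501, 0.403], [0.489, 0.327], [0.468, 0.331]] sides 0.02 0.077
```

View pics/w5.png

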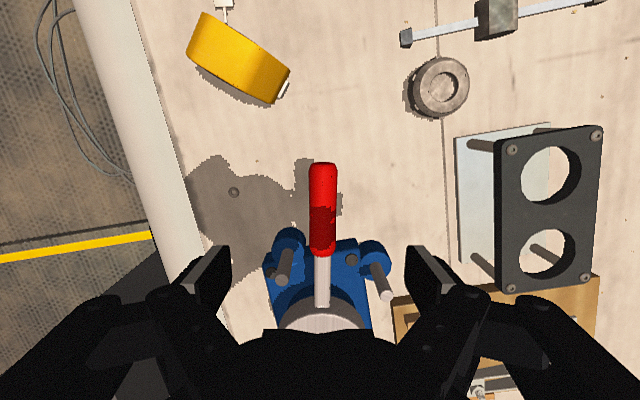

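The wrist view shows the grip at (322,209) between the fingers and the two stop pegs at (285,265) and (380,280). The tape is clear at (238,60). I descend and cage the grip loosely.

```bash
python3 -m pendant '{"translation":[[0.06,0.01,0.6],[0.06,0.01,1.2],[0.06,0.01,1.5],[0.06,0.01,1.65],[0.06,0.01,1.65],[0.06,0.01,1.65],[0.06,0.01,1.65],[0.06,0.01,1.65]],"delta_rot":[[0,0,0],[0,0,0],[0,0,0],[0,0,0],[0,0,0],[0,0,0],[0,0,0],[0,0,0]],"grip":[1,1,1,1,0.33,0.33,0.33,0.33]}'
python3 - <<'E'
from h import *
o=sensors.get_obs();A=R.from_euler('xyz',o['tool_rot'],degrees=True);print(o['eef_pos'],o['grip_width'])
O=np.array([.4645,.2455])
for f in range(-8,49,4):
    r=np.radians(f);p=np.r_[O+.125*np.array([np.sin(r),np.cos(r)]),o['eef_pos'][2]]
    t,d=go(p,-f);print(f,t[:2],d[2])
E
```

```text
t: 10.32
eef_pos: [0.4856, 0.3687, 0.0515]
tool_rot: [-180.0, -0.0, -9.9]
contact_force: [0.1, 0.6, -0.1]
grip_width: 0.0277
[0.48560023 0.36867738 0.05146704] 0.027669649072681064
-8 [-0.634, 0.1] -2.979
-4 [-0.494, 0.06] -2.312
0 [-0.352, 0.03] -1.645
4 [-0.208, 0.01] -0.979
8 [-0.063, 0.001] -0.312
12 [0.083, 0.001] 0.355
16 [0.228, 0.011] 1.021
20 [0.372, 0.032] 1.688
24 [0.514, 0.063] 2.355
28 [0.654, 0.103] 3.021
32 [0.79, 0.153] 3.688
36 [0.923, 0.212] 4.355
40 [1.051, 0.281] 5.021
44 [1.174, 0.358] 5.688
48 [1.292, 0.444] 6.355
```

```bash
python3 -m pendant '{"translation":[[0.16,0.005,0],[0.37,0.03,0],[0.51,0.06,0],[0.65,0.1,0],[0.79,0.15,0],[0.92,0.21,0],[1.05,0.28,0],[1.17,0.36,0],[1.17,0.36,0]],"delta_rot":[[0,0,0.7],[0,0,1.69],[0,0,2.36],[0,0,3.02],[0,0,3.69],[0,0,4.36],[0,0,5.02],[0,0,5.69],[0,0,5.69]],"grip":[0.33,0.33,0.33,0.33,0.33,0.33,0.33,0.33,0.33]}'
cat >> h.py <<'E'
def state():
    t=shot('top'); g=(190,140,262,225)
    m=mask(t,(0,6),(150,255),(80,255),g)|mask(t,(174,180),(150,255),(80,255),g); show(t,m,.074,1)
    print('pad');show(t,mask(t,(5,12),(150,255),(120,255),(270,185,345,235)),.06,2,5)
    return t
E
python3 - <<'E'
from h import *
state()
for f in range(44,-9,-4):
    O=np.array([.4645,.2455]);r=np.radians(f);p=np.r_[O+.125*np.array([np.sin(r),np.cos(r)]),.0515]
    t,d=go(p,-f);print(f,t[:2],d[2])
E
```

```text
t: 11.45
eef_pos: [0.551, 0.3355, 0.0512]
tool_rot: [-180.0, 0.0, -44.0]
contact_force: [-1.5, 4.0, 0.3]
grip_width: 0.028
pad
44 [0.009, -0.003] 0.01
40 [-0.136, 0.002] -0.656
36 [-0.281, 0.017] -1.323
32 [-0.424, 0.043] -1.99
28 [-0.565, 0.078] -2.656
24 [-0.703, 0.122] -3.323
20 [-0.838, 0.177] -3.99
16 [-0.969, 0.24] -4.656
12 [-1.095, 0.313] -5.323
8 [-1.216, 0.394] -5.99
4 [-1.33, 0.483] -6.656
0 [-1.439, 0.581] -7.323
-4 [-1.54, 0.685] -7.99
-8 [-1.633, 0.796] -8.656
```

```bash
python3 -m pendant '{"translation":[[-0.2,0.01,0],[-0.42,0.04,0],[-0.7,0.12,0],[-0.97,0.24,0],[-1.22,0.39,0],[-1.44,0.58,0],[-1.54,0.69,0],[-1.58,0.73,0],[-1.58,0.73,0],[-1.44,0.58,0],[-1.22,0.39,0],[-0.97,0.24,0],[-0.7,0.12,0],[-0.42,0.04,0],[-0.2,0.01,0],[0,0,0],[0.03,0,0],[0.03,0,0]],"delta_rot":[[0,0,-1],[0,0,-1.99],[0,0,-3.32],[0,0,-4.66],[0,0,-5.99],[0,0,-7.32],[0,0,-7.99],[0,0,-8.2],[0,0,-8.2],[0,0,-7.32],[0,0,-5.99],[0,0,-4.66],[0,0,-3.32],[0,0,-1.99],[0,0,-1],[0,0,0],[0,0,0.15],[0,0,0.15]],"grip":[0.33,0.33,0.33,0.33,0.33,0.33,0.33,0.33,0.33,0.33,0.33,0.33,0.33,0.33,0.33,0.33,0.33,0.33]}'
python3 - <<'E'
from h import *
t=shot('top','t6.png');s=shot('side')
a=cv2.resize(t['pixels'][150:250,210:390,::-1],(720,400),interpolation=cv2.INTER_CUBIC)
b=cv2.resize(s['pixels'][170:250,260:400,::-1],(350,200),interpolation=cv2.INTER_CUBIC)
o=np.zeros((600,720,3),np.uint8);o[:400]=a;o[400:,:350]=b
w=shot('wrist'); o[400:,380:700]=cv2.resize(w['pixels'][:,:,::-1],(320,200));cv2.imwrite('pics/c6.png',o)
E
```

```text
t: 13.75
eef_pos: [0.5521, 0.3343, 0.0508]
tool_rot: [180.0, 0.0, -44.9]
contact_force: [-2.5, 4.2, 0.5]
grip_width: 0.0284
```

View pics/c6.png

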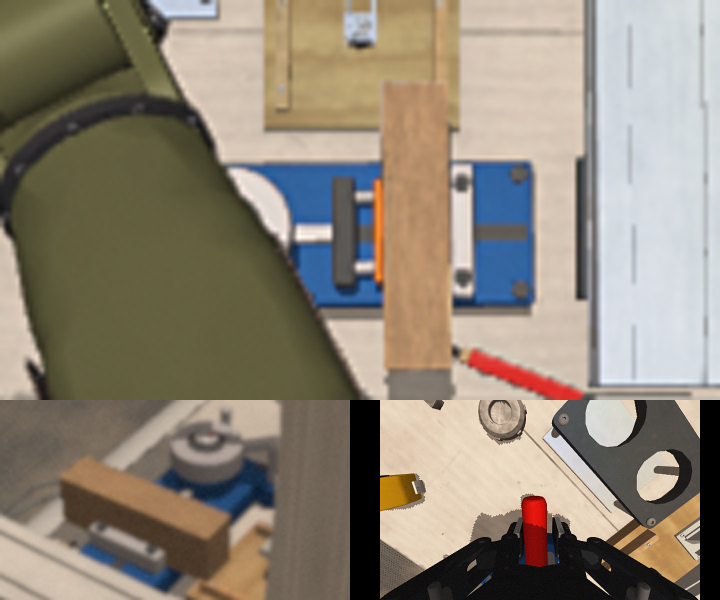

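The top crop shows the jaw advanced about 17 mm, the pad touching the block and the block near the fence. The gap between jaw and pad is still about 12–14 mm. Next is a return stroke and a partial drive, then I measure.

```bash
python3 -m pendant '{"translation":[[-0.2,0.01,0],[-0.42,0.04,0],[-0.7,0.12,0],[-0.97,0.24,0],[-1.22,0.39,0],[-1.44,0.58,0],[-1.54,0.69,0],[-1.58,0.73,0],[-1.58,0.73,0],[-1.44,0.58,0],[-1.22,0.39,0],[-0.97,0.24,0],[-0.7,0.12,0],[-0.56,0.08,0],[-0.42,0.04,0],[-0.42,0.04,0]],"delta_rot":[[0,0,-1],[0,0,-1.99],[0,0,-3.32],[0,0,-4.66],[0,0,-5.99],[0,0,-7.32],[0,0,-7.99],[0,0,-8.2],[0,0,-8.2],[0,0,-7.32],[0,0,-5.99],[0,0,-4.66],[0,0,-3.32],[0,0,-2.66],[0,0,-1.99],[0,0,-1.99]],"grip":[0.33,0.33,0.33,0.33,0.33,0.33,0.33,0.33,0.33,0.33,0.33,0.33,0.33,0.33,0.33,0.33]}'
python3 - <<'E'
from h import *
t=shot('top');h0=cv2.imread('pics/top0.png');
for n,im in (('start',h0),('prev',cv2.imread('pics/t6.png')),('now',t['pixels'][:,:,::-1])):
    print(n); 
    for r in (197,218): # rows between guide pins
        print(r,[(284+i,*p) for i,p in enumerate(im[r-1:r+2,284:330].mean(0).astype(int)[:,[2,0]].tolist())])
cv2.imwrite('pics/c7.png',cv2.resize(t['pixels'][175:240,265:350,::-1],(765,585),interpolation=cv2.INTER_CUBIC))
E
```

```text
t: 15.9
eef_pos: [0.5329, 0.3501, 0.0509]
tool_rot: [180.0, 0.0, -33.1]
contact_force: [-4.4, 2.0, 1.9]
grip_width: 0.028
start
197 [(284, 46, 147), (285, 45, 149), (286, 51, 142), (287, 78, 74), (288, 87, 76), (289, 87, 82), (290, 86, 79), (291, 81, 73), (292, 64, 77), (293, 100, 156), (294, 101, 157), (295, 96, 154), (296, 96, 151), (297, 144, 143), (298, 246, 46), (299, 240, 55), (300, 77, 124), (301, 37, 157), (302, 46, 156), (303, 49, 154), (304, 48, 154), (305, 47, 153), (306, 48, 152), (307, 48, 152), (308, 48, 152), (309, 48, 152), (310, 47, 152), (311, 49, 153), (312, 49, 155), (313, 49, 155), (314, 48, 154), (315, 48, 153), (316, 48, 154), (317, 49, 154), (318, 49, 155), (319, 48, 155), (320, 46, 156), (321, 44, 145), (322, 91, 92), (323, 178, 157), (324, 134, 123), (325, 122, 113), (326, 142, 128), (327, 189, 167), (328, 75, 100), (329, 41, 150)]
218 [(284, 49, 151), (285, 48, 157), (286, 51, 147), (287, 72, 71), (288, 85, 76), (289, 84, 80), (290, 84, 80), (291, 83, 78), (292, 75, 70), (293, 98, 103), (294, 97, 111), (295, 95, 110), (296, 93, 116), (297, 124, 111), (298, 
[... 2848 characters left out ...]
7, 53, 160), (288, 52, 160), (289, 51, 159), (290, 51, 159), (291, 50, 160), (292, 52, 163), (293, 75, 159), (294, 103, 116), (295, 78, 80), (296, 88, 80), (297, 90, 84), (298, 89, 84), (299, 88, 83), (300, 80, 74), (301, 67, 80), (302, 99, 124), (303, 151, 117), (304, 250, 45), (305, 243, 53), (306, 189, 107), (307, 181, 107), (308, 179, 104), (309, 182, 105), (310, 189, 109), (311, 188, 108), (312, 184, 105), (313, 186, 107), (314, 190, 109), (315, 189, 107), (316, 186, 107), (317, 186, 107), (318, 184, 106), (319, 183, 106), (320, 185, 106), (321, 190, 108), (322, 190, 110), (323, 120, 108), (324, 106, 102), (325, 103, 96), (326, 105, 96), (327, 125, 113), (328, 115, 128), (329, 54, 163)]
```

View pics/c7.png

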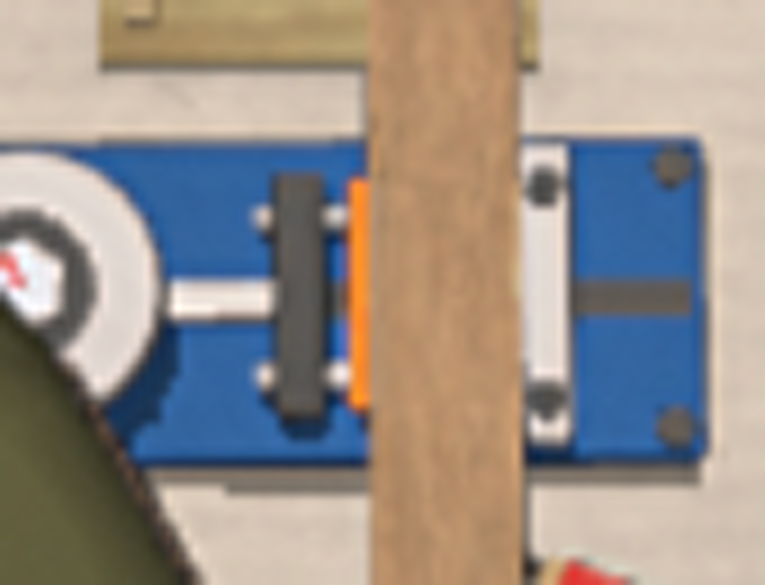

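The crop shows the block against the fence. The gap between jaw and pad is down from 4.7 px to about 2.4 px, so the pad is about half-way in. I finish the stroke for roughly 4 mm more.

```bash
python3 -m pendant '{"translation":[[0.15,0.005,0],[0.28,0.02,0],[0.42,0.04,0],[0.42,0.04,0]],"delta_rot":[[0,0,0.67],[0,0,1.29],[0,0,1.95],[0,0,1.95]],"grip":[0.33,0.33,0.33,0.33]}'
python3 - <<'E'
from h import *
t=shot('top','t8.png'); im=t['pixels']
for r in (197,218): print(r,[(292+i,*p) for i,p in enumerate(im[r-1:r+2,292:307].mean(0).astype(int)[:,[0,2]].tolist())])
E
```

```text
t: 16.45
eef_pos: [0.5525, 0.3342, 0.0508]
tool_rot: [179.9, 0.1, -44.8]
contact_force: [-6.4, 2.6, 3.3]
grip_width: 0.0282
197 [(292, 54, 158), (293, 81, 162), (294, 108, 164), (295, 105, 161), (296, 87, 123), (297, 84, 78), (298, 91, 84), (299, 91, 87), (300, 90, 84), (301, 81, 79), (302, 61, 76), (303, 147, 129), (304, 252, 52), (305, 242, 54), (306, 187, 110)]
218 [(292, 53, 163), (293, 75, 157), (294, 106, 118), (295, 105, 121), (296, 105, 119), (297, 82, 76), (298, 88, 81), (299, 89, 84), (300, 88, 84), (301, 83, 79), (302, 70, 73), (303, 152, 118), (304, 251, 48), (305, 243, 52), (306, 189, 108)]
```

The pad is now squeezed about 11–12 mm, with 0.7 px of gap left. The fingers only cage the grip, so I re-centre, open slightly and lift straight off.

```bash
python3 -m pendant '{"translation":[[-0.03,0,0],[-0.05,0,0],[-0.05,0,0],[-0.05,0,-0.3],[-0.05,0,-1],[-0.05,0,-2],[-0.05,0,-2.8],[-0.05,0,-3.5],[-0.05,0,-3.5]],"delta_rot":[[0,0,0],[0,0,0],[0,0,0],[0,0,0],[0,0,0],[0,0,0],[0,0,0],[0,0,0],[0,0,0]],"grip":[0.42,0.45,0.45,0.45,0.45,0.45,0.45,0.45,0.45]}'
python3 -m pendant '{"translation":[[0,-1,0],[0,-2,0],[0,-3,0],[0,-4,-0.3],[0,-4,-0.3]],"delta_rot":[[0,0,0],[0,0,0],[0,0,0],[0,0,0],[0,0,0]],"grip":[0.45,0.45,0.45,0.45,0.45]}'
python3 - <<'E'
from h import *
t=shot('top','t9.png'); im=t['pixels']
for r in (197,218): print(r,[(292+i,*p) for i,p in enumerate(im[r-1:r+2,292:307].mean(0).astype(int)[:,[0,2]].tolist())])
print('block');show(t,mask(t,(5,18),(80,200),(90,230),(302,140,326,260)),.094)
print('pine/tape before-after diff',[np.abs(im[a:b,c:d].astype(int)-cv2.imread('pics/top0.png')[a:b,c:d,::-1]).mean().round(1) for a,b,c,d in ((135,205,430,470),(198,238,160,200))])
s=shot('side')
o=np.zeros((600,720,3),np.uint8);o[:400]=cv2.resize(im[130:250,160:376,::-1],(720,400),interpolation=cv2.INTER_CUBIC)
o[400:,:350]=cv2.resize(s['pixels'][170:250,260:400,::-1],(350,200),interpolation=cv2.INTER_CUBIC)
cv2.imwrite('pics/c9.png',o)
E
```

```text
t: 17.62
eef_pos: [0.5511, 0.3368, 0.2664]
tool_rot: [-179.6, -0.1, -44.7]
contact_force: [-0.2, 0.2, -0.5]
grip_width: 0.0384
t: 18.25
eef_pos: [0.6728, 0.4741, 0.2561]
tool_rot: [-178.4, -0.3, -44.7]
contact_force: [0.2, -0.4, 2.6]
grip_width: 0.0385
197 [(292, 58, 166), (293, 86, 170), (294, 113, 172), (295, 110, 170), (296, 91, 130), (297, 89, 83), (298, 95, 87), (299, 96, 91), (300, 95, 89), (301, 85, 84), (302, 64, 80), (303, 155, 134), (304, 255, 56), (305, 247, 57), (306, 197, 115)]
218 [(292, 55, 171), (293, 78, 164), (294, 111, 124), (295, 111, 127), (296, 110, 125), (297, 86, 80), (298, 92, 85), (299, 94, 88), (300, 94, 88), (301, 88, 84), (302, 73, 76), (303, 160, 124), (304, 254, 50), (305, 249, 55), (306, 198, 113)]
block
1191.5 [313.5 194. ] ctr [0.4973 0.1223 0.094 ] box [[0.626, 0.145], [0.626, 0.1], [0.371, 0.1], [0.371, 0.144]] sides 0.045 0.254
pine/tape before-after diff [np.float64(16.1), np.float64(55.4)]
```

View pics/c9.png

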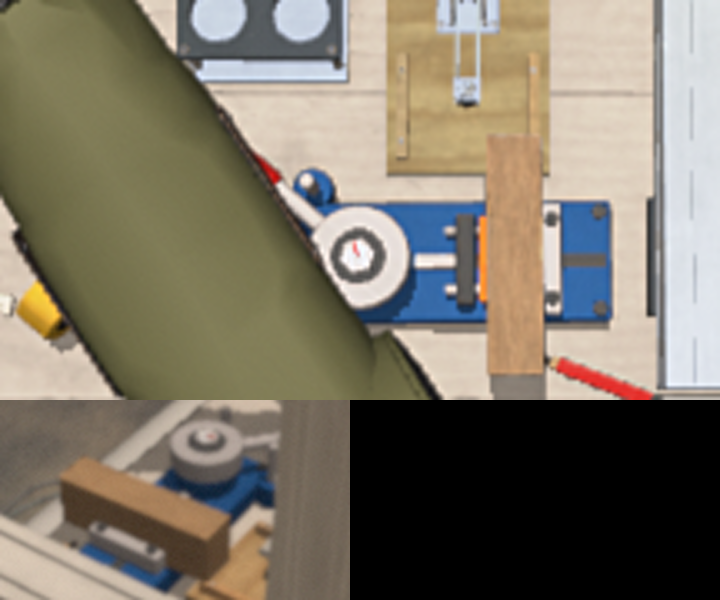

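The last picture shows the block upright against the fence, with the pad almost closed on the jaw and unchanged since I let go of the wrench. Block rows 170–242 are centred on the pad. I retract the arm toward its start pose, check the bystanders and hand in.

```bash
python3 -m pendant '{"translation":[[0,1,-0.3],[0,2,-0.5],[-1,2.5,-0.7],[-2,2.5,-0.7],[-3,2.5,-0.7],[-4,2.5,-0.7],[-4,2.5,-0.7],[-4,2.5,-0.7]],"delta_rot":[[0,0,0],[0,0,0],[0,0,0],[0,0,0],[0,0,0],[0,0,0],[0,0,0],[0,0,0]],"grip":[0.45,0.45,0.45,0.45,0.45,0.45,0.45,0.45]}'
python3 - <<'E'
from h import *
t=shot('top'); im=t['pixels']; z=dict(t,pixels=cv2.imread('pics/top0.png')[:,:,::-1].copy())
for c in (z,t):
    print('pine');show(c,mask(c,(8,22),(80,255),(90,255),(425,130,470,210)),.12,1)
    print('tape');show(c,mask(c,(20,30),(150,255),(100,255),(150,190,205,250)),.066,1)
print('block ctr',cast(t,[(313.5,206.5)],.094))
for r in (197,218): print(r,[(300+i,*p) for i,p in enumerate(im[r-1:r+2,300:306].mean(0).astype(int)[:,[0,2]].tolist())])
print(sensors.get_obs()['contact_force'])
E
```

```text
t: 19.35
eef_pos: [0.3943, 0.5359, 0.2971]
tool_rot: [-178.0, -0.3, -44.5]
contact_force: [0.2, -0.9, -0.2]
grip_width: 0.0385
pine
1404.5 [447.5 170.9] ctr [ 0.5553 -0.2248  0.12  ] box [[0.48, -0.187], [0.632, -0.194], [0.631, -0.263], [0.479, -0.255]] sides 0.152 0.068
tape
290.0 [177.5 216.6] ctr [0.4387 0.4859 0.066 ] box [[0.425, 0.523], [0.477, 0.475], [0.453, 0.449], [0.401, 0.496]] sides 0.071 0.036
pine
1410.0 [447.4 170.9] ctr [ 0.5553 -0.2247  0.12  ] box [[0.48, -0.187], [0.632, -0.194], [0.631, -0.262], [0.479, -0.255]] sides 0.152 0.068
tape
292.5 [177.3 216.8] ctr [0.4382 0.4864 0.066 ] box [[0.425, 0.523], [0.476, 0.476], [0.451, 0.45], [0.401, 0.496]] sides 0.069 0.036
block ctr [[0.46423447 0.12223816 0.094     ]]
197 [(300, 88, 83), (301, 79, 77), (302, 59, 74), (303, 144, 126), (304, 249, 51), (305, 238, 52)]
218 [(300, 87, 82), (301, 81, 77), (302, 68, 71), (303, 148, 115), (304, 249, 46), (305, 240, 51)]
[-0.61578106  0.13660461  0.15028129]
```

```bash
python3 -c "
from cell import env
print(env.hand_in())"
```

```text
the job is handed in; nothing more can be done
None
```

The job is done and handed in at about 19.4 s of robot time. I set the beech block upright on the clamp bed, let go of it, then tightened the clamp with three driving strokes of the ratchet wrench. The third stroke was paused to measure and then finished. I let go of the wrench and backed the arm away.

What the last checks showed, all from the top camera:
- **Block:** it stands against the fence, centred on the pad to within about 1 mm (x about 0.464 for both).
- **Pad:** it is squeezed about 11–12 mm of 14 mm. The gap to the jaw went from 4.7 px to about 0.7 px, and stayed there after I let go of the wrench.
- **Pine piece and tape measure:** both are where they started, to within 1 mm.
- **Forces:** the highest reading I saw was about 21 N, as the block touched the bed; I only read it at the end of each move. The arm was touching nothing at the end.

Three things disagreed or went slightly off:
- **Wrist camera:** its picture was up to about 20 mm off near the edges, so I took the clamp's position from the top camera.
- **First retreat move:** it went outward instead of inward, but nothing was touched.
- **Image comparison:** a raw before/after comparison showed changes around the pine and the tape. Re-measuring both with the arm out of the way showed neither had moved; the arm had been covering part of the tape.

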